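# Free the pawl and let the press ram down

### The arm

A 6-joint arm with a two-finger parallel gripper is mounted at the origin on a cart in front of the work surface, level with it; the furniture and walls round the work are solid. World frame = base frame: x ahead of the robot, y to its left, z up, the work surface at z = 0. Lengths are in m, angles in rad, forces in N, time in s.
With the tool pointing down it reaches from about 0.375 to 0.925 m from the base axis. Payload 5.7 kg.
Tool frame: the origin (TCP) lies midway between the tips of the shut fingers; the grasp point (between the pads) lies 19 mm behind it; z points along the fingers, x is the direction in which the jaws open and shut, and the axes are right-handed (so a half turn about z gives the same grasp; the last joint's range is limited). The gripper opens to 88 mm and grips with 3 to 60 N. Pads are 20 mm wide; open, the fingers measure 115 mm over their backs; the gripper's body (75 mm by 178 mm) begins 61 mm behind the grasp point.
Start: joints at [-1.355, 0.359, 1.51, -0, 1.272, -0.115], TCP at [0.195, -0.567, 0.223] pointing down, gripper open.
Joint ranges: [-2.97, 2.97], [-1.01, 2.36], [0.21, 2.38], [-0.96, 4.11], [0.2, 2.71], [-2.98, 2.98]. Speed limits (rad/s): [2.39, 2.39, 3.14, 3.14, 3.14, 3.14].

### API

Orientations are given as a unit quaternion [x, y, z, w].
In Python, from bench import move_ptp, servo_line, goto_joints, move_gripper, sleep, inverse_kinematics, capture, PlanningError, close_job, spot_in, silhouettes, current_clock, current_joint_pos, current_qvel, current_joint_torque, current_position, current_orientation, current_force, current_torque, current_finger_gap gives the robot as it stands. Calls block until the motion is done:
- move_ptp(position, orientation): joint-space move of the TCP to a pose.
- servo_line(position, orientation=None, rate=0.15, contact_N=None): straight line of the TCP; orientation=None keeps the orientation; rate is the mean speed in m/s. With contact_N (N) it stops when the force on the tool has changed by that much, and returns True; else False.
- goto_joints(angles): joint-space move.
- move_gripper(opening): finger opening in m; the grip force is fixed at half the most; returns when the fingers have stopped.
- sleep(seconds).
- inverse_kinematics(position, orientation): joint angles nearest the present ones, or None.
- capture(name): name is "scene" or "top"; returns a dict with "image" (400x640x3 uint8, blue, green, red), "range_z" (400x640 float32, m along the optical axis (not along the pixel's ray), 0 where there is no reading), "intrinsics" (3x3 intrinsics, pixels), "R" (3x3) and "t" (3): a world point X has camera coordinates R X + t. Camera axes: x right, y down, z forward; pixel columns grow to the right and rows downward; lengths in m; the calibration is good to about 2 mm. A picture is of the moment at which its call begins.
A pose or a line that the arm cannot do raises PlanningError and nothing moves.
- close_job(): hands the job in, once; it reports no verdict.
Trained networks look in the newest picture that a camera, given by its name, has taken for a name from the list of things; names that differ only in an ending like _2 or _b are one class to them, and where a whole thing is asked for, a point or a joint stands for the part that bears it (a point fixed in the world has none). Each returns a list of dicts, best first, with "conf" (0 to 1); they miss things now and then, are a little off and sometimes report something else, mostly with a low value. They report only what shows in the picture. A call takes as long as a camera call. They do not tell look-alikes from the thing itself.
- spot_in(camera, query): "xy" ([column, row] in pixels, amid what is visible of it).
- silhouettes(camera, query): "region" (400x640 bool, what is visible of it) and "xy" ([column, row] in pixels, amid what is visible of it).
Readings, each from a call of its own:
- current_clock(): time.
- current_joint_pos(): joint angles.
- current_qvel(): joint speeds.
- current_joint_torque(): joint torques, N m.
- current_position(): TCP position.
- current_orientation(): TCP orientation.
- current_force(): force on the tool from outside, world axes, zero at the start.
- current_torque(): the same for the moment, N m.
- current_finger_gap(): finger opening in m.
Only numpy, scipy, OpenCV 4.12 (cv2) and the standard library are available. Lean on these libraries where they do the work, as an engineer would, in place of code of your own. Each camera call takes 0.05 s, during which the arm holds its last target. There are 200 camera calls.

### The job

The weighted ram of the small bench press is held up by its ratchet pawl. Take the wooden-handled release bar, slip its rod under the pawl's tail and gently lift the tail until the pawl lets go, without forcing it hard against its stop, and keep it lifted while the ram sinks until it rests on the round tin. Then take the bar away and lay it down flat on the bench clear of the press; touch the press with nothing but the bar, and leave the tin and the other things where they are.

Things in the scene. Friction and masses are not known exactly. Their poses are not given: they have to be found in the camera images.
- press: Grey dead-weight press, fixed. Origin: centre of its footprint on the bench; x points from its front to its back (away from the robot at yaw 0), y to its left, z up. Base plate x -40 to +50, y -75 to +75 mm, 14 mm high; column at the back. The ram runs up and down at x = y = 0, with a round dark weight 54 mm across on top, up to 0.34 m high. The pawl is the dark bell crank at the front.
- pawl_pivot (a point): Mean place of the pawl's pivot on the press front (press frame x -18.5, y -6, z 162 mm); it turns about the press x axis. The pawl's bracket is clamped higher or lower from start to start: pivot, tail and stop together lie up to 15 mm above or below the heights given here. One arm hangs down 45 mm, its nose hooked under a rack tooth of the ram; the other, the tail, sticks out level toward -y.
- tail_end (a point): Mean place of the end of the tail while the pawl is engaged (press frame x -18.5, y -96, z 162 mm, true height within 15 mm); does not move with the pawl. The tail bar is 10 mm wide (x -23.5 to -13.5) and 8 mm high. Under it the space is free down to the base plate between y = -40 and -90 mm, and free behind it to x = +15 mm.
- lift_point (a point): Mean place of the middle of the tail's underside while engaged, 60 mm from the pivot (press frame x -17, y -66, z 158 mm); the true height is within 15 mm of it, to be found by touch or sight; does not move with the pawl. From first touch here the tail must rise 7 to 10 mm until the nose leaves the teeth and the ram sinks; it takes 1.5 to 4 N, then less.
- tail_stop (a point): Mean place of the underside of the grey stop arm over the tail (z 181 mm, true height within 15 mm). The tail meets its stop when it has risen 12 mm at the lift point; from there it is rigid. More than 6 N from the bar on any part of the press counts as forcing it. The pawl falls back by its own weight; let down too early, it catches the next tooth (9 mm apart).
- anvil (a point): Centre of the top of the anvil disc of the press (48 mm across, 18 mm above the bench), directly below the ram.
- ram (a joint): Height in m of the ram's flat foot above the anvil; starts between about 0.03 and 0.07, reads 0.012 when it rests on the tin. An oil damper lets it sink by itself at about 12 to 24 mm/s while the pawl is lifted clear.
- tin: Round metal tin, 35 mm across and 12 mm high, standing on the anvil under the ram. Origin: centre of its underside.
- bar: Release bar lying loose on the bench: wooden handle 70 x 16 x 22 mm (long, wide, high), short brass ferrule, then a straight round steel rod 6 mm across. Origin: on the underside of the handle, 11 mm below the rod's axis; x points along the rod toward its tip, z up. The handle runs from x = -40 to +30 mm, the rod's free part from x = 38 to 101 mm. 90 g.
- bar_tip (a point): Centre of the end of the bar's steel rod (bar frame x = 101, y = 0, z = 11 mm).
- pin_vice: Bystander: pin vice, red grip and steel nose, 86 mm long, 8 mm thick, lying. Origin: centre of its underside.
- thread_spool: Bystander: thread spool 28 mm across, 30 mm high, standing. Origin: centre of its underside.
- dial_gauge: Bystander: small round dial gauge 70 x 49 x 12 mm, lying flat. Origin: centre of its underside.
Things that resemble listed ones, but are neither listed nor needed, are in the scene too. Of the things that look like the tin, the smallest one is meant.

How it is judged:
On the way, in this order (a step that is already met when the one before it is completed fails the run):
1. the bar is picked up (height (world z) of bar above 0.04 m), for 0.2 s.
2. the bar lifts the pawl and the ram sinks (contact force between bar and press above 0.2 N and velocity of joint ram below -0.005 m/s and contact force between the fingers and bar above 1 N), for 0.2 s.
3. the ram is down on the tin (value of joint ram below 0.0145 m and contact force between press and tin above 1 N), for 0.2 s.
At the end, for the whole second after the job is handed in: The ram's foot rests on the tin (joint ram between 9.5 and 14.5 mm), the tin within 10 mm of the anvil's centre; the bar lies at rest and released on the bench (origin below 25 mm, rod tip below 30 mm), not touching the press (value of joint ram between 0.0095 and 0.0145 m and horizontal distance between tin and anvil below 0.01 m and height (world z) of bar below 0.025 m and height (world z) of bar_tip below 0.03 m and linear speed of bar below 0.02 m/s and contact force between bar and press below 0.05 N and contact force between the fingers and bar below 0.05 N).
It fails at once if the bar presses on the press with more than 6 N (contact force between bar and press above 6 N).
It fails at once if the fingers touch the press (contact force between the fingers and press above 1 N).
It fails at once if the arm touches the press (contact force between the arm and press above 1 N).
It fails at once if the tin is shifted by more than 10 mm (distance of tin from where it was at the start of the episode above 0.01 m).
It fails at once if a bystander is shifted by more than 20 mm (distance of any of pin_vice, thread_spool, dial_gauge from where it was at the start of the episode above 0.02 m).
It also fails if it takes over 70 s, if anything falls off the work surface, if the arm or the gripper's body presses on something with over 40 N, if the wrist force passes 120 N, or if a joint passes its speed limit or range.

## Working session

There is one attempt and no reset: what is moved stays moved. The work goes in short steps, each a Python script; the robot and the scene stay as the last script left them, time stands still between calls to the robot, and variables do not carry over. Pictures are saved under pics/ and viewed, about 8 in all and at most 12, crops included, and the job is handed in when it is done.

```bash
mkdir -p pics; ls
cat > h.py <<'E'
import numpy as np, cv2
from bench import *
def cloud(c):
    d=c["range_z"]; K=c["intrinsics"]; v,u=np.mgrid[0:d.shape[0],0:d.shape[1]]
    P=np.stack([(u-K[0,2])/K[0,0]*d,(v-K[1,2])/K[1,1]*d,d],-1)
    W=(P-c["t"])@c["R"]; W[d==0]=np.nan
    return W
E
python3 - <<'E'
from h import *
import pickle
S={}
for n in("scene","top"):
    c=capture(n); S[n]=c; cv2.imwrite(f"pics/{n}0.png",c["image"])
    W=cloud(c); print(n,c["intrinsics"][0],(-c["R"].T@c["t"]).round(3),c["R"][2].round(2))
    for q in("press","bar","tin","pin_vice","thread_spool","dial_gauge","bar_tip","tail_end"):
        try:
            for s in silhouettes(n,q)[:4]:
                m=s["region"]; print(q,round(s["conf"],2),np.round(s["xy"]),m.sum(),np.nanmedian(W[m],0).round(3),np.nanmin(W[m],0).round(3),np.nanmax(W[m],0).round(3))
        except Exception as e: print(q,e)
pickle.dump(S,open("s0.pkl","wb"))
print(current_clock(),current_force())
E
```

```text
pics
scene [509.98036622   0.         319.55868694] [ 0.151 -1.045  1.151] [ 0.27  0.56 -0.79]
press 0.88 [336. 161.] 2786 [ 0.587 -0.246  0.111] [ 0.536 -0.323 -0.006] [0.777 0.099 0.325]
bar 0.67 [282. 245.] 262 [ 0.381 -0.348  0.018] [ 0.3   -0.375 -0.002] [ 0.427 -0.323  0.029]
tin 0.73 [377. 186.] 183 [ 0.705 -0.293  0.015] [ 0.684 -0.314 -0.006] [ 0.729 -0.263  0.023]
tin 0.69 [333. 183.] 131 [ 0.586 -0.233  0.029] [ 0.57  -0.248  0.012] [ 0.609 -0.199  0.036]
tin 0.6 [291. 215.] 219 [ 0.454 -0.269  0.015] [ 0.434 -0.288 -0.003] [ 0.481 -0.231  0.023]
tin 0.45 [253. 198.] 56 [ 0.365 -0.171  0.007] [ 0.346 -0.197  0.   ] [ 0.383 -0.151  0.014]
thread_spool 0.58 [321. 255.] 153 [ 0.455 -0.431  0.028] [ 0.442 -0.441 -0.   ] [ 0.472 -0.399  0.037]
dial_gauge 0.52 [352. 268.] 225 [ 0.525 -0.491  0.011] [ 0.492 -0.511 -0.005] [ 0.55  -0.468  0.018]
bar_tip 0.51 [283. 239.] 237 [ 0.387 -0.346  0.019] [ 0.303 -0.373 -0.007] [ 0.427 -0.317  0.029]
tail_end 0.86 [333. 167.] 2706 [ 0.586 -0.246  0.123] [ 0.536 -0.323 -0.004] [0.751 0.112 0.325]
top [419.38938941   0.         314.82049884]
[... 449 characters left out ...]
6 [ 0.452 -0.264  0.015] [ 0.432 -0.286  0.003] [ 0.475 -0.243  0.019]
tin 0.6 [247. 168.] 3872 [ 0.575 -0.236  0.143] [ 0.535 -0.321 -0.004] [ 0.778 -0.15   0.324]
tin 0.58 [270. 134.] 221 [ 0.703 -0.291  0.014] [ 0.681 -0.311  0.006] [ 0.726 -0.27   0.022]
dial_gauge 0.78 [368. 178.] 289 [ 0.521 -0.486  0.011] [ 0.482 -0.51  -0.002] [ 0.549 -0.466  0.017]
dial_gauge 0.36 [329. 254.] 334 [ 0.376 -0.344  0.019] [ 0.295 -0.375 -0.003] [ 0.425 -0.323  0.026]
bar_tip 0.54 [327. 253.] 341 [ 0.377 -0.345  0.019] [ 0.295 -0.375 -0.003] [ 0.43  -0.322  0.026]
tail_end 0.67 [248. 169.] 3871 [ 0.575 -0.236  0.149] [ 0.535 -0.331 -0.003] [ 0.717 -0.149  0.324]
0.9 [ 0.45702009 -0.10688259  0.20674096]
```

Run:
```python
import cv2
a=cv2.imread("pics/scene0.png")[20:320,190:490];b=cv2.imread("pics/top0.png")[90:290,180:420]
cv2.imwrite("pics/a.png",cv2.resize(a,(600,600),interpolation=2))
cv2.imwrite("pics/b.png",cv2.resize(b,None,fx=3,fy=3,interpolation=2))
```

```text
(no output)
```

View pics/a.png

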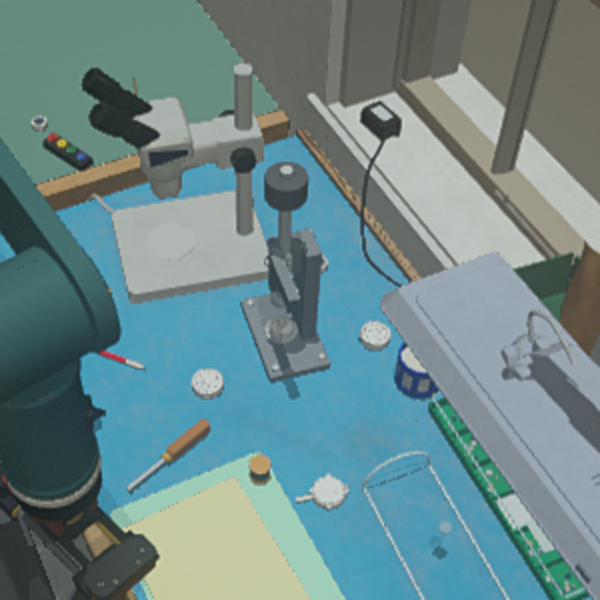

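View pics/b.png

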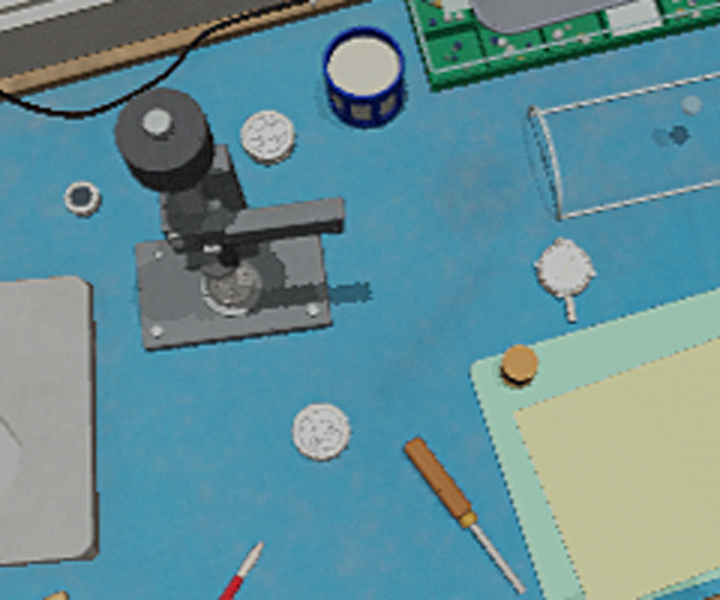

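The two overview pictures show the press at crop b (240,250) with its tail and stop arm pointing right to (343,215). The bar is at (412,440) for the handle and (522,590) for the tip, with the rod towards the robot. The small tin sits on the anvil at (232,287). Next I measure these.

Run:
```python
from h import *
import pickle
S=pickle.load(open("s0.pkl","rb"))
for n in S:
    c=S[n]; W=cloud(c); P=W.reshape(-1,3); col=c["image"].reshape(-1,3).astype(int)
    hsv=cv2.cvtColor(c["image"],cv2.COLOR_BGR2HSV).reshape(-1,3)
    notblue=~((hsv[:,0]>90)&(hsv[:,0]<112)&(hsv[:,1]>90))
    box=lambda a,b:np.all((P>a)&(P<b),1)
    m=box([.5,-.36,.009],[.66,-.12,.019])&notblue&(hsv[:,1]<80)
    r=cv2.minAreaRect(P[m][:,:2].astype(np.float32)*1000); print(n,"base",m.sum(),r)
    m=box([.5,-.36,.29],[.66,-.12,.36]); print("weight",m.sum(),P[m].min(0),P[m].max(0),P[m].mean(0))
    # bar
    m=box([.28,-.40,.006],[.45,-.30,.03])&notblue
    Q=P[m].astype(np.float32); h=Q[Q[:,2]>.0185]
    vx,vy,x0,y0=cv2.fitLine(Q[:,:2],cv2.DIST_HUBER,0,.01,.01).ravel(); d=np.array([vx,vy]);d*=-np.sign(vx)
    s=Q[:,:2]@d; print("bar dir",d,np.degrees(np.arctan2(d[1],d[0])),"s",s.min(),s.max(),"pt",x0,y0,len(Q),"handle rect",cv2.minAreaRect(h[:,:2]*1000),np.median(h[:,2]))
    # tail
    m=box([.5,-.40,.10],[.66,-.255,.24]); T=P[m]
    for y in np.arange(-.36,-.25,.01):
        t=T[(T[:,1]>=y)&(T[:,1]<y+.01)]
        if len(t): print("y%.3f"%y,len(t),"x",t[:,0].min().round(4),t[:,0].max().round(4),"z",np.percentile(t[:,2],[2,20,50,80,98]).round(4))
```

```text
scene base 817 ((591.5137939453125, -229.74557495117188), (153.45875549316406, 89.21218872070312), 81.0657958984375)
weight 397 [ 0.55992339 -0.25689695  0.29019557] [ 0.61356473 -0.20218963  0.32508542] [ 0.58324151 -0.23638684  0.30918347]
bar dir [-0.95249367 -0.3045585 ] -162.26839 s -0.3056587 -0.15475424 pt 0.36706787 -0.3520229 263 handle rect ((391.1336669921875, -341.865234375), (74.3414077758789, 17.047725677490234), 18.7042179107666) 0.021734128
y-0.330 11 x 0.5499 0.5617 z [0.1764 0.1959 0.1982 0.1989 0.1998]
y-0.320 44 x 0.5486 0.564 z [0.1707 0.1751 0.1931 0.1976 0.2009]
y-0.310 26 x 0.5494 0.5666 z [0.1734 0.1957 0.198  0.2006 0.2016]
y-0.300 24 x 0.5512 0.568 z [0.1717 0.1783 0.1976 0.1992 0.2013]
y-0.290 26 x 0.5525 0.5683 z [0.1707 0.1769 0.1976 0.1992 0.2007]
y-0.280 30 x 0.5544 0.5703 z [0.174  0.1921 0.1975 0.1995 0.2017]
y-0.270 52 x 0.5577 0.6266 z [0.1105 0.1403 0.1749 0.1972 0.2006]
y-0.260 145 x 0.5596 0.6285 z [0.1029 0.1205 0.1523 0.1803 0.1982]
top base 1594 ((592.2320556640625, -211.13296508789062), (187.6056671142578, 89.25666809082031), 80.290725708007
[... 178 characters left out ...]
.28793058 -0.14375469 pt 0.3808379 -0.34361598 305 handle rect ((388.4035339355469, -340.90771484375), (76.4132080078125, 15.469243049621582), 20.114221572875977) 0.021253373
y-0.330 13 x 0.546 0.5598 z [0.1758 0.1954 0.1968 0.1975 0.1982]
y-0.320 61 x 0.5461 0.5635 z [0.1725 0.1765 0.1959 0.1976 0.2008]
y-0.310 55 x 0.5468 0.5641 z [0.1733 0.1754 0.1968 0.1979 0.1995]
y-0.300 59 x 0.5489 0.5643 z [0.1701 0.175  0.1967 0.1979 0.1995]
y-0.290 59 x 0.5507 0.5675 z [0.171  0.1763 0.1966 0.1978 0.1993]
y-0.280 58 x 0.5526 0.568 z [0.1715 0.1764 0.1965 0.1982 0.2   ]
y-0.270 64 x 0.5534 0.6236 z [0.1293 0.1754 0.1967 0.198  0.1995]
y-0.260 87 x 0.5558 0.6263 z [0.1091 0.1479 0.18   0.1957 0.1992]
```

```bash
cat >> h.py <<'E'
from scipy.spatial.transform import Rotation as Ro
def q_of(bar_deg, off=90, pitch=0):
    """tool down, jaws across a bar whose rod points along bar_deg; pitch>0 raises the rod tip"""
    a=np.radians(bar_deg+off); c,s=np.cos(a),np.sin(a)
    R=Ro.from_matrix(np.array([[c,s,0],[s,-c,0],[0,0,-1.]]))
    if pitch:
        b=np.radians(bar_deg); ax=np.array([np.sin(b),-np.cos(b),0])
        R=Ro.from_rotvec(np.radians(pitch)*ax)*R
    return R.as_quat()
yaw=-8.8; O=np.array([.5855,-.229])
def pw(x,y):
    r=np.radians(yaw); return O+np.array([x*np.cos(r)-y*np.sin(r),x*np.sin(r)+y*np.cos(r)])
E
python3 - <<'E'
from h import *
d=np.array([np.cos(np.radians(-161)),np.sin(np.radians(-161))])
g=np.array([.3898,-.3414])+.020*d; print(g,pw(-.080,-.066))
for off in(90,-90):
    for p,b in((g,-161),(pw(-.15,-.066),yaw),(pw(-.08,-.066),yaw)):
        j=inverse_kinematics([*p,.15],q_of(b,off)); print(off,b,None if j is None else np.round(j,2))
E
```

```text
[ 0.37088963 -0.34791136] [ 0.49634466 -0.28198421]
90 -161 [-0.89  0.31  1.79 -0.    1.04  0.35]
90 -8.8 [-0.7   0.31  1.8  -0.    1.04 -2.12]
90 -8.8 [-0.64  0.39  1.66 -0.    1.09 -2.05]
-90 -161 [-0.89  0.31  1.79 -0.    1.04 -2.79]
-90 -8.8 [-0.7   0.31  1.8  -0.    1.04  1.02]
-90 -8.8 [-0.64  0.39  1.66 -0.    1.09  1.09]
```

Run:
```python
from h import *
d=np.array([np.cos(np.radians(-161)),np.sin(np.radians(-161))])
g=np.array([.3898,-.3414])+.020*d; q=q_of(-161)
move_gripper(.06)
move_ptp([*g,.10],q)
print(servo_line([*g,.004],rate=.08,contact_N=4), current_position())
move_gripper(0); print("gap",current_finger_gap())
f0=current_force()
servo_line([*g,.06],rate=.08); servo_line([*g,.17],rate=.15)
print("gap",current_finger_gap(),current_force()-f0,current_torque())
move_ptp([*pw(-.17,-.066),.17],q_of(yaw)); print(current_position(),current_clock())
for n in("scene","top"):
    c=capture(n); cv2.imwrite(f"pics/{n}1.png",c["image"]); np.savez(f"{n}1.npz",**c)
    W=cloud(c)
    for s in silhouettes(n,"bar")[:2]:
        m=s["region"]; print(n,round(s["conf"],2),np.round(s["xy"]),m.sum(),np.nanmin(W[m],0).round(3),np.nanmax(W[m],0).round(3))
a=cv2.resize(cv2.imread("pics/scene1.png")[90:250,240:400],(500,500));b=cv2.resize(cv2.imread("pics/top1.png")[100:260,220:380],(500,500)) if 0 else cv2.imread("pics/top1.png")[100:260,220:380]
b=cv2.resize(b,(500,500)); ab=np.hstack([a,b]); cv2.imwrite("pics/ab1.png",cv2.resize(ab,(800,400)))
```

```text
False [ 0.37119791 -0.34825337  0.00444316]
gap 0.015861058260712078
gap 0.015498211257105871 [-0.44525114 -0.76118392 -2.67109164] [ 0.02457317 -0.00857468  0.00330328]
[ 0.40732982 -0.26825318  0.16983427] 8.6667
scene 0.72 [262. 185.] 128 [ 0.349 -0.28   0.003] [ 0.477 -0.141  0.192]
scene 0.58 [333. 166.] 2615 [ 0.537 -0.323 -0.007] [0.709 0.08  0.325]
```

View pics/ab1.png

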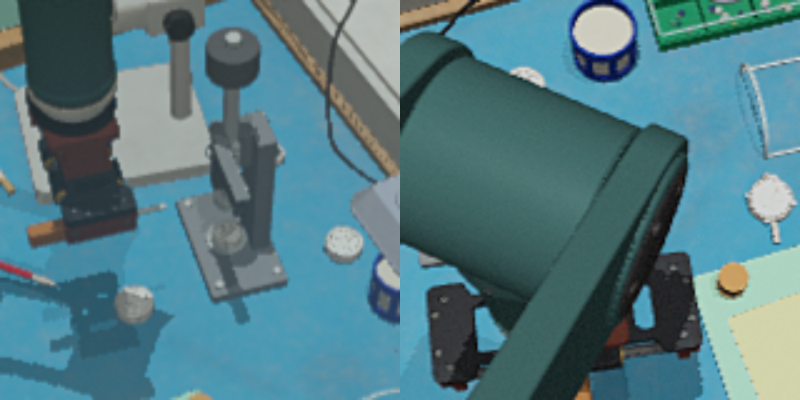

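The bar is gripped level, with the rod tip at about scene pixel (305,173) in the left crop, pointing at the press. I'll check the rod axis against the depth data and check the force noise.

Run:
```python
from h import *
c=dict(np.load("scene1.npz")); W=cloud(c); P=W.reshape(-1,3)
X=np.array([.4923,-.2814,.177]); y=c["R"]@X+c["t"]; y=c["intrinsics"]@y; print("pred tip px",y[:2]/y[2])
m=np.all((P>[.455,-.31,.15])&(P<[.53,-.25,.20]),1); Q=P[m]; Q=Q[Q[:,0].argsort()]
print(Q.round(4)[::max(1,len(Q)//15)], len(Q))
v=np.linalg.svd(Q-Q.mean(0))[2][0]; print(v, Q.mean(0), np.degrees(np.arctan2(v[1],v[0])))
F=[]
for i in range(20): F.append(current_force()); sleep(.02)
print(np.mean(F,0),np.std(F,0))
```

```text
pred tip px [306.98840862 172.05477954]
[[ 0.4601 -0.2799  0.1804]
 [ 0.4603 -0.2798  0.184 ]
 [ 0.4625 -0.2806  0.1799]
 [ 0.464  -0.2771  0.1793]
 [ 0.4654 -0.28    0.1777]
 [ 0.4664 -0.2783  0.1832]
 [ 0.4669 -0.2768  0.1775]
 [ 0.4679 -0.2806  0.1771]
 [ 0.4693 -0.2775  0.177 ]
 [ 0.4696 -0.277   0.1802]
 [ 0.4709 -0.28    0.1789]
 [ 0.4715 -0.2788  0.1811]
 [ 0.4735 -0.2803  0.1779]
 [ 0.474  -0.2795  0.1806]
 [ 0.4761 -0.2807  0.177 ]
 [ 0.4767 -0.2794  0.1791]
 [ 0.4779 -0.2768  0.1796]
 [ 0.4782 -0.2821  0.1773]
 [ 0.4797 -0.2787  0.1769]
 [ 0.4805 -0.2772  0.1788]
 [ 0.4816 -0.2807  0.1781]
 [ 0.4823 -0.2792  0.1799]
 [ 0.4837 -0.2822  0.1786]
 [ 0.4843 -0.2809  0.1807]
 [ 0.4856 -0.2841  0.1796]
 [ 0.4872 -0.2805  0.1788]] 26
[ 0.99410336 -0.08621969 -0.06576224] [ 0.47369167 -0.27956465  0.17919546] -4.956922299180717
[ 0.0846547   0.0230829  -0.78346472] [0.50007713 0.39529749 0.38299015]
```

```bash
cat >> h.py <<'E'
def fz(n=10):
    F=[]
    for i in range(n): F.append(current_force()); sleep(.015)
    return np.mean(F,0)
def ramtop():
    P=cloud(capture("scene")).reshape(-1,3)
    m=np.all((P>[O[0]-.03,O[1]-.03,.24])&(P<[O[0]+.03,O[1]+.03,.36]),1)
    return np.percentile(P[m][:,2],97)
E
python3 - <<'E'
from h import *
q=q_of(yaw); z=.137
servo_line([*pw(-.17,-.066),z],q,rate=.1)
hit=servo_line([*pw(-.082,-.066),z],q,rate=.06,contact_N=2.5); print("hit",hit,current_position(),current_clock())
if not hit:
    b=fz(20); t0=ramtop(); print("base",b,t0)
    while z<.172:
        z+=.001; servo_line([*pw(-.082,-.066),z],q,rate=.02)
        f=fz()-b
        if z>.15: print(round(z,4),f.round(2))
        if f[2]<-.8: 
            f=fz(15)-b; print("again",f.round(2))
            if f[2]<-.8: break
    print(current_position(),current_clock(),ramtop())
E
```

```text
hit False [ 0.49399729 -0.28157732  0.13699871] 11.3
base [-0.08040858 -0.02080046 -0.83454257] 0.32197415886570124
0.15 [ 0.17 -0.21 -0.17]
0.151 [ 0.06  0.22 -0.05]
0.152 [ 0.03  0.2  -0.29]
0.153 [ 0.34  0.   -0.13]
0.154 [ 0.13  0.13 -0.2 ]
0.155 [0.05 0.25 0.02]
0.156 [ 0.26 -0.06  0.09]
0.157 [ 0.2   0.08 -0.06]
0.158 [ 0.15 -0.2   0.09]
0.159 [ 0.7  -0.11 -2.04]
again [ 0.72 -0.08 -2.16]
[ 0.49431702 -0.28163672  0.15894174] 21.1 0.32157306944413055
```

Run:
```python
from h import *
q=q_of(yaw); b=np.array([-.04,.03,-.86]); z=.159; t0=ramtop(); ref=t0
while z<.1690:
    z+=.001; servo_line([*pw(-.082,-.066),z],q,rate=.015)
    f=fz(8)-b; t=ramtop(); print(round(z,4),f.round(2),round(t,4),round(current_clock(),2))
    if np.linalg.norm(f)>4.6: print("force"); break
    if t<t0-.004: break
sleep(.3); t1=ramtop(); print(t1,fz(8)-b,current_clock())
```

```text
0.16 [ 0.32 -0.39 -2.21] 0.3228 21.63
0.161 [ 0.49 -0.36 -1.92] 0.3223 22.07
0.162 [ 0.1  -0.67 -1.72] 0.3226 22.5
0.163 [ 0.05 -0.65 -1.99] 0.3221 22.93
0.164 [ 0.06 -0.74 -2.02] 0.3214 23.37
0.165 [ 0.12 -0.54 -1.93] 0.3219 23.8
0.166 [ 0.15 -0.19 -1.78] 0.3222 24.23
0.167 [-0.24 -0.13 -0.05] 0.3193 24.67
0.168 [-0.12 -0.22 -0.35] 0.3136 25.1
0.3084666797952422 [ 0.47323613 -0.11802795 -0.27863376] 25.5833
```

Run:
```python
from h import *
q=q_of(yaw); b=np.array([-.04,.03,-.86]); z=.168; last=1
for i in range(30):
    f=fz(12)-b; t=ramtop(); print(round(z,5),f.round(2),round(t,4),round(current_clock(),2))
    if abs(t-last)<.0006 and i>3: break
    last=t
    if f[2]>-.7 and z<.1715: z+=.0004; servo_line([*pw(-.082,-.066),z],q,rate=.01)
sleep(.5); print(ramtop(),ramtop(),current_clock(),current_position())
W=cloud(capture("scene")); 
c=capture("scene"); cv2.imwrite("pics/s2.png",cv2.resize(c["image"][90:250,240:400],(600,600)))
```

```text
0.168 [ 0.31 -0.05 -0.46] 0.3031 25.83
0.1684 [-0.05  0.19 -0.39] 0.2957 26.33
0.1688 [ 0.01  0.08 -0.2 ] 0.2881 26.83
0.1692 [-0.17  0.27 -0.09] 0.2813 27.33
0.1696 [ 0.01  0.12 -0.52] 0.274 27.83
0.17 [-0.04 -0.29 -0.39] 0.2725 28.33
0.1704 [ 0.14  0.11 -0.68] 0.273 28.83
0.27342475137868394 0.27276982956231854 29.4333 [ 0.49433159 -0.28166664  0.17036199]
```

View pics/s2.png

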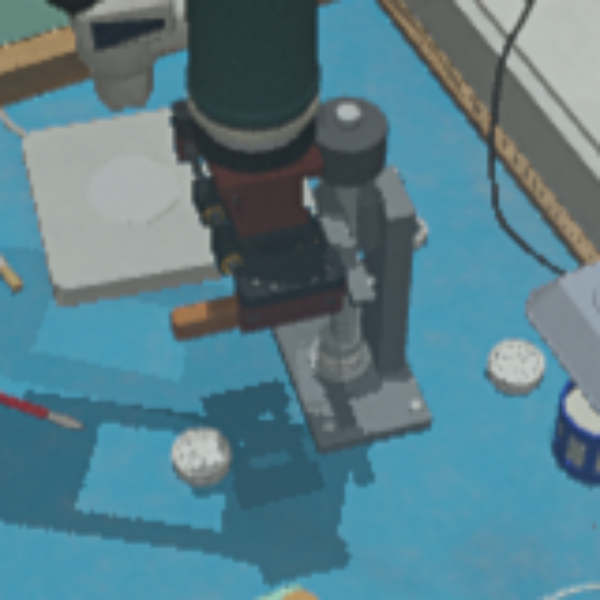

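The ram's foot now rests on the tin, at crop (342,350). The weight dropped by about 49 mm and has stopped. Next I lower the rod, back out and lay the bar down.

Run:
```python
from h import *
q=q_of(yaw)
servo_line([*pw(-.082,-.066),.137],q,rate=.03); print("ram",ramtop())
servo_line([*pw(-.19,-.066),.137],q,rate=.08)
p=[.375,-.345]
servo_line([*p,.12],q,rate=.12); servo_line([*p,.02],q,rate=.08)
print(servo_line([*p,.0048],q,rate=.02,contact_N=3),current_position())
move_gripper(.04); sleep(.2)
servo_line([*p,.15],q,rate=.1)
goto_joints([-1.355,.359,1.51,0,1.272,-.115]); print(current_clock(),"ram",ramtop())
im=[]
for n in("scene","top"):
    c=capture(n); W=cloud(c); im.append(c["image"])
    for k in("bar","tin","thread_spool","dial_gauge","pin_vice"):
        for s in silhouettes(n,k)[:3]:
            m=s["region"]; print(n,k,round(s["conf"],2),np.round(s["xy"]),np.nanmedian(W[m],0).round(3),np.nanmin(W[m],0).round(3),np.nanmax(W[m],0).round(3))
cv2.imwrite("pics/end.png",np.hstack([cv2.resize(im[0][100:280,230:410],(400,400)),cv2.resize(im[1][100:280,220:400],(400,400))]))
```

```text
ram 0.2729216585607849
False [ 0.37504904 -0.34503824  0.00483085]
39.7667 ram 0.27264864104925385
scene bar 0.55 [277. 246.] [ 0.366 -0.347  0.017] [ 0.318 -0.36  -0.004] [ 0.451 -0.318  0.028]
scene tin 0.78 [290. 214.] [ 0.455 -0.269  0.015] [ 0.434 -0.289 -0.002] [ 0.482 -0.233  0.023]
scene tin 0.75 [376. 186.] [ 0.706 -0.293  0.015] [ 0.684 -0.313  0.004] [ 0.728 -0.269  0.022]
scene tin 0.57 [331. 186.] [ 0.579 -0.243  0.026] [ 0.57  -0.249  0.016] [ 0.595 -0.232  0.037]
scene dial_gauge 0.71 [352. 269.] [ 0.522 -0.49   0.012] [ 0.489 -0.509  0.001] [ 0.545 -0.47   0.019]
scene pin_vice 0.48 [248. 198.] [ 0.361 -0.168  0.006] [ 0.342 -0.195 -0.001] [ 0.384 -0.145  0.013]
top bar 0.67 [333. 262.] [ 0.356 -0.343  0.021] [ 0.315 -0.359  0.009] [ 0.451 -0.331  0.026]
top tin 0.75 [290. 236.] [ 0.452 -0.265  0.015] [ 0.432 -0.286 -0.   ] [ 0.473 -0.244  0.019]
top tin 0.73 [270. 132.] [ 0.703 -0.29   0.015] [ 0.684 -0.312  0.002] [ 0.727 -0.269  0.021]
top tin 0.4 [260. 187.] [ 0.571 -0.237  0.029] [ 0.568 -0.247  0.015] [ 0.586 -0.219  0.037]
top thread_spool 0.7 [251. 175.] [ 0.574 -0.235  0.04 ] [ 0.536 -0.321 -0.004] [ 0.668 -0.151  0.275]
top thread_spool 0.42 [351. 217.] [ 0.453 -0.424  0.031] [ 0.442 -0.437 -0.   ] [ 0.469 -0.412  0.036]
top dial_gauge 0.86 [369. 178.] [ 0.522 -0.486  0.011] [ 0.485 -0.509 -0.001] [ 0.549 -0.466  0.016]
top pin_vice 0.55 [256. 290.] [ 0.353 -0.161  0.007] [ 0.332 -0.19   0.002] [ 0.378 -0.137  0.012]
```

View pics/end.png

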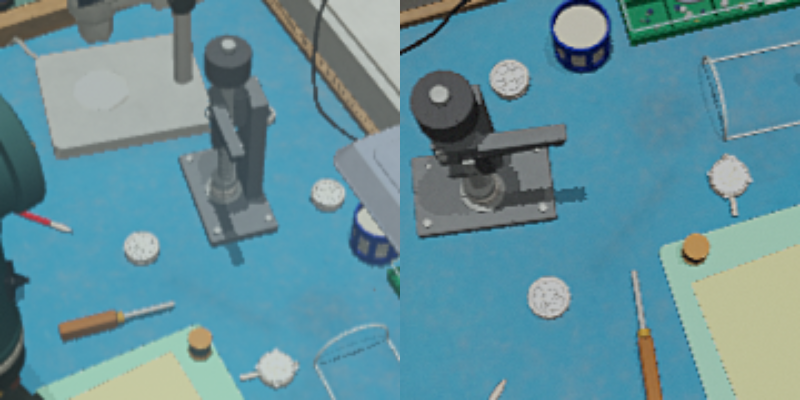

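The bar lies flat on the bench, handle at (90,325) and rod tip at (172,305) in the left crop, clear of the press. The ram is down on the tin at (222,187), and the bystanders haven't moved. I'm handing the job in.

```bash
python3 -c "
from bench import *
close_job()"
```

```text
the job is handed in; nothing more can be done
```

The ram is down on the tin, the bar lies flat on the bench clear of the press, and I handed the job in at about 40 s of the 70 s allowed. No verdict was reported.

- **Lift:** I picked the bar up by the front of its handle and slid the rod under the tail. It touched about 10 mm above the mean height given. I raised the tail in 1 mm steps at about 2 N until the pawl let go, roughly 8 mm after first touch. I then held it at 0.1–0.7 N while the ram sank at about 14 mm/s.
- **Ram:** The weight dropped about 49 mm and stopped on the tin. Its height stayed at 0.273 m after I took the bar away, so the pawl didn't lift it or let it drop further. The ram joint can't be read directly, so this rests on camera depth.
- **Bar and other things:** The highest depth reading on the bar was 26–28 mm, in line with a handle 22 mm high lying flat. The tin showed only partly under the ram but looked centred. The spool, dial gauge and look-alike tins were within a few mm of where they started, and the pin vice looked unmoved in the pictures.
- **Less sure:** The holding force during sinking was small compared with the sensor noise of about 0.4 N per reading, so its margin over the required 0.2 N is not tightly confirmed. The highest averaged force I saw on the bar was about 2.3 N, against the 6 N limit.

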